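# Slide carrier under the stage clip

### The arm

A 6-joint arm with a two-finger parallel gripper is mounted at the origin on the work surface. World frame = base frame: x ahead of the robot, y to its left, z up, the work surface at z = 0. Lengths are in m, angles in rad, forces in N, time in s.
With the tool pointing down it reaches from about 0.375 to 0.975 m from the base axis. Payload 3.8 kg.
Tool frame: the origin (TCP) lies between the finger pads; the fingertips stand 19 mm ahead of it and the grasp point (between the pads) is the TCP (arm.tips_ahead is the distance from the TCP to the fingertips, in m); z points along the fingers, y is the direction in which the jaws open and shut (so a half turn about z gives the same grasp; the last joint's range is limited). The gripper opens to 85 mm and grips with 20 to 120 N. Pads are 22 mm wide; open, the fingers measure 114 mm over their backs; the gripper's body (76 mm by 85 mm) begins 54 mm behind the grasp point. The pads swing forward as they close: fully open they stand 13 mm farther back than shut.
Start: joints at [-1.332, 0.264, 1.604, -0, 1.274, -0.037], TCP at [0.184, -0.649, 0.25] pointing down, gripper open.
Joint ranges: [-2.63, 2.63], [-0.94, 2.18], [0.31, 2.57], [-1.31, 4.45], [0, 2.66], [-2.55, 2.55]. Speed limits (rad/s): [2.57, 2.57, 3.14, 3.14, 3.14, 3.14].

### API

Orientations are given as a unit quaternion [w, x, y, z].
In Python, from plant import status, optics, workorder, arm gives the robot as it stands.
- The arm moves only by the tool step_arm, never from a script. Its argument "increments" is a list of rows, each an object of numbers: "x", "y", "z": the shift along the world's x, y, z in m; "ax", "ay", "az": the turn, a rotation vector about the world's x, y, z in rad; "hand": the opening, from 0 (shut) to 1 (fully open). In form: [{"x": .., "y": .., "z": .., "ax": .., "ay": .., "az": .., "hand": ..}, ...]. A call has 1 to 20 rows; each row is the pose to reach, as a shift and turn from the pose commanded when the call began; what a row does not reach only later rows make up. A row lasts 1/10 s, in which the tool goes at most 50 mm and 8.59 degrees, less where a joint would pass 70% of its speed; a pose out of reach is approached as far as the arm can. A call with a gripper value outside its range is refused whole. The fingers move at their own pace and stop on an object; "force" is the grip in N (left out, the last holds). Time passes only in rows, so rows that repeat a pose let the fingers close. It gives the time, the measured TCP pose, the force and the opening at its end, in the units of the state.
- status.read_state(): the state, without advancing time (a new reading comes with each control period).
- optics.grab_frame(name): name is "side" or "top" or "wrist"; returns (picture, depth): 420x560x3 uint8, red, green, blue; 420x560 float32, m along the optical axis (not along the pixel's ray), 0 where there is no reading.
- optics.get_calibration(name): a dict with "intrinsics" (3x3 intrinsics, pixels), "rvec" (rotation vector, rad) and "tvec" (3), from world to camera coordinates, as OpenCV has them. Camera axes: x right, y down, z forward; pixel columns grow to the right and rows downward; lengths in m; the calibration is good to about 2 mm. A picture is of the moment at which its call begins: read the wrist's pose just before it. get_calibration takes no time and is no camera call; for the wrist camera it gives the pose at the moment of the call.
- workorder.close_job(): hands the job in, once; it reports no verdict.
The state is a dict: "time_s": time; "qpos": joint angles; "joint_velocities": joint speeds; "effort": joint torques, N m; "ee_pos": TCP position; "orientation": TCP orientation; "contact_force": force on the tool from outside, world axes, zero at the start; "ft_torque": the same for the moment, N m; "finger_gap": opening from 0.0 (shut) to 1.0 (fully open).
Only numpy, scipy, OpenCV 4.12 (cv2) and the standard library are available. Lean on these libraries where they do the work, as an engineer would, in place of code of your own. Each camera call takes 0.05 s, during which the arm holds its last target.

### The job

Load the slide carrier on the microscope stage plate: press the spring clip's long bar down with one fingertip so that its nose lifts, and while keeping it down push the carrier along its track with the other fingertip, under the nose, until it is home against the end stop. Then let the clip close on the carrier and move clear. Only press and push: do not pick the carrier up, and leave the things standing around alone.

Things in the scene. Friction and masses are not known exactly. Their poses are not given: they have to be found in the camera images.
- stage: Fixed dark stage plate, 220 x 134 mm; edges x -128..92, y -45..89. Origin: bench top, mid width of the track; x along the track in the push direction, y towards the clip, z up. Below, 'stage' numbers are mm in this frame. Track floor z = 20 between rails with inner faces y = +-21.5, 6 thick, tops z 26, x -100..70. Outside |y| 38 the plate's top is z = 12.
- stop (a point): Top middle of the face of the aluminium end stop that closes the track: stage (70, 0, 30). The clip's two pivot posts stand at stage x = -106 and 64, y = 29..38, top z = 36.
- carrier: Loose slide carrier: flat aluminium plate 80 long (x), 40 wide (y), 10 high, about 85 g, a glass slide on it; origin under its centre, x along the track. Only to be pushed.
- carrier_mid (a point): The carrier's centre, half-way up (its rear edge is 40 mm behind). It starts 50 to 75 mm short of home, the front edge not yet under the nose; when home it is at point home, its rear edge at stage x = -10.
- home (a point): Where the carrier's centre lies when against the end stop: stage (30, 0, 25).
- clip (a joint): Angle (rad) of the steel spring clip on its pivot, a line along stage x at y = 33, z = 32. 0 = at rest, nose low, blocking the track; grows to 0.5 (hard stop) as the bar is pressed down. The nose clears the carrier above 0.22; closed on the carrier it reads about 0.21. A spring shuts it: the press on the bar is about 3 N at first, 7 N at the end.
- bar_top (a point): Middle of the top face of the clip's flat steel press bar, 116 mm along the track (stage x -105..11), 28 wide, 3 thick, beside the track on its +y side. At rest stage (-47, 62, 36), sloping, outer edge higher by 0.4 rad; at clip 0.4 level at (-47, 61, 24), 4 mm above the track floor; at 0.5, z 21. A fingertip can slide along it while pressing.
- nose_tip (a point): Underside of the clip's nose: 12 mm along x (stage x 40..52), 6 in y. At rest stage (46, 9, 25), 5 mm over the track floor, so the carrier cannot pass; z about 34 at clip 0.4. Its arm comes over the rail from the pivot, top z 38 at rest, about 52 when open.
- objective: Bystander: steel microscope objective standing on the bench, 29 mm across, 46 high; origin under its centre.
- dropper: Bystander: small amber glass bottle with black cap, 28 mm across, 62 high; origin under its centre.
- slidebox: Bystander: grey and white plastic slide box, 88 x 35 x 31 mm high; origin under its centre.
Things that resemble listed ones, but are neither listed nor needed, are in the scene too. Of the things that look like the carrier, the middle-sized one is meant.

How it is judged:
On the way, in this order (a step that is already met when the one before it is completed fails the run):
1. the clip is pressed open by the fingers, with the carrier not yet under the nose (value of joint clip above 0.23 rad and contact force between the fingers and clip above 0.5 N and x of carrier_mid in the frame of stage below 0.004 m), for 0.1 s.
2. fingers hold the clip open and at the same time push the carrier under the nose (value of joint clip above 0.22 rad and contact force between the fingers and clip above 0.3 N and contact force between the fingers and carrier above 0.05 N and x of carrier_mid in the frame of stage above 0.006 m).
3. the carrier is home with the clip still held open (value of joint clip above 0.22 rad and contact force between the fingers and clip above 0.3 N and x of carrier_mid in the frame of stage above 0.027 m), for 0.1 s.
At the end, for the whole second after the job is handed in: The carrier lies flat in the track within 3 mm of the end stop (its centre within 4 mm of home), at rest, with the clip's nose closed on it (clip 0.15 to 0.26, pressing with over 1 N) (x of carrier_mid in the frame of stage above 0.027 m and horizontal distance between carrier_mid and home below 0.004 m and z of carrier_mid in the frame of stage below 0.027 m and angle between carrier_mid's own z axis and vertical below 0.05 rad and value of joint clip between 0.15 and 0.26 rad and contact force between clip and carrier above 1 N and linear speed of carrier below 0.01 m/s); the robot touches nothing.
It fails at once if the carrier is lifted or tipped (its centre more than 6 mm above where it rides, or tilted over 0.2 rad) (z of carrier_mid in the frame of stage above 0.031 m or angle between carrier_mid's own z axis and vertical above 0.2 rad).
It fails at once if the carrier leaves the track sideways (y of carrier_mid in the frame of stage above 0.012 m or y of carrier_mid in the frame of stage below -0.012 m).
It fails at once if a bystander is moved by more than 15 mm or tipped (distance of any of objective, dropper, slidebox from where it was at the start of the episode above 0.015 m or angle between any of objective, dropper, slidebox's own z axis and vertical above 0.3 rad).
It also fails if it takes over 38 s, if anything falls off the work surface, if the arm or the gripper's body presses on something with over 40 N, if the wrist force passes 120 N, or if a joint passes its speed limit or range.

## Working session

There is one attempt and no reset: what is moved stays moved. The work goes in short steps, Python scripts to look and compute and a tool call to move; the robot and the scene stay as the last step left them, time stands still between calls to the robot, and variables do not carry over. Pictures are saved under pics/ and viewed, and the job is handed in when it is done.

Besides the shell and the picture viewer there is one more tool, called after "Request:" as name(argument=value, ...) on one line, values as JSON. step_arm: Moves the arm, as the interface text tells. Its arguments: {"type":"object","properties":{"increments":{"type":"array","items":{"type":"object","properties":{"x":{"type":"number"},"y":{"type":"number"},"z":{"type":"number"},"ax":{"type":"number"},"ay":{"type":"number"},"az":{"type":"number"},"hand":{"type":"number"}}}},"force":{"type":"number"}},"required":["increments"]}

```bash
mkdir -p pics; ls; cat > h.py <<'E'
import numpy as np,cv2
from plant import status, optics, workorder, arm
def cal(n):
    c=optics.get_calibration(n);K=np.array(c["intrinsics"],float);R,_=cv2.Rodrigues(np.array(c["rvec"],float));return K,R,np.array(c["tvec"],float).ravel()
def grab(n,fn):
    c=cal(n);p,d=optics.grab_frame(n);cv2.imwrite('pics/'+fn+'.png',p[:,:,::-1]);np.savez('pics/'+fn+'.npz',p=p,d=d,K=c[0],R=c[1],t=c[2]);return p,d,c
def cloud(d,c):
    K,R,t=c;v,u=np.indices(d.shape);z=d
    P=np.stack([(u-K[0,2])/K[0,0]*z,(v-K[1,2])/K[1,1]*z,z],-1);W=(P-t)@R
    W[d<=0]=np.nan;return W
def load(fn):
    f=np.load('pics/'+fn+'.npz');return f['p'],f['d'],(f['K'],f['R'],f['t'])
def proj(X,c):
    K,R,t=c;q=(np.atleast_2d(X)@R.T+t)@K.T;return q[:,:2]/q[:,2:]
E
python3 - <<'E'
from h import *
print(status.read_state())
for n in('top','side'): grab(n,n+'0');
for n in('top','side','wrist'):K,R,t=cal(n);print(n,K[0,0],(-R.T@t),R[2])
E
```

```text
pics
{'time_s': 0.0, 'qpos': array([-1.33189446e+00,  2.64766393e-01,  1.60539353e+00,  1.53908673e-05,
        1.27370174e+00, -3.68847296e-02]), 'joint_velocities': array([-0.00029488, -0.00055236, -0.00039875,  0.00068614,  0.00057901,
       -0.0011544 ]), 'effort': array([ 1.19130527e-04, -5.15114129e+01, -3.67312932e+01,  1.04818469e-04,
        1.28784249e-02, -4.98170337e-06]), 'ee_pos': array([ 0.18365249, -0.64880977,  0.24894251]), 'orientation': array([-1.12946866e-03,  9.90507448e-01,  1.37454388e-01, -1.07082170e-04]), 'contact_force': array([0.44756651, 0.21508709, 0.82503792]), 'ft_torque': array([ 0.02637758, -0.03838306,  0.01775474]), 'finger_gap': 1.0004661483201382}
top 491.1533806955945 [0.44169341 0.07233901 0.82476923] [ 0.12460032 -0.02227836 -0.99195687]
side 483.6621443190954 [0.15326008 0.63186102 0.51079827] [ 0.48201512 -0.68012539 -0.55235032]
wrist 327.4473073669765 [ 0.25329905 -0.62984399  0.37280834] [-0.26970608 -0.07299687 -0.9601719 ]
```

View pics/top0.png

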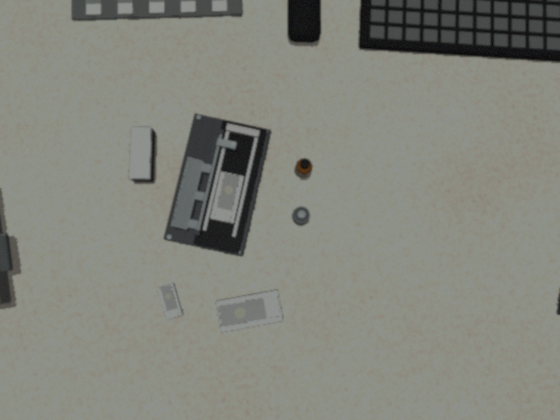

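View pics/side0.png

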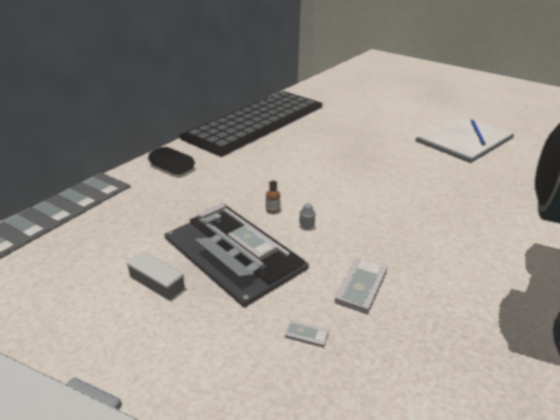

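Candidates for the carrier in the top image: the plate in the track (228,197), a small one (171,300), and a large one (249,310). The middle-sized one is in the track. I'll check it in a close crop.

```bash
python3 - <<'E'
from h import *
p,d,c=load('top0')
cv2.imwrite('pics/crop0.png',cv2.resize(p[105:265,120:330,::-1],None,fx=3.7,fy=3.7,interpolation=cv2.INTER_CUBIC))
W=cloud(d,c)
m=(d>0)
for (u,v) in [(228,197),(171,300),(249,310),(141,154),(304,167),(301,215),(188,200),(232,143),(215,240)]: print(u,v,W[v,u].round(4))
E
```

```text
228 197 [0.5518 0.1441 0.0289]
171 300 [0.3844 0.2348 0.0082]
249 310 [0.3697 0.1075 0.0134]
141 154 [0.6211 0.2877 0.0308]
304 167 [0.5972 0.0219 0.0584]
301 215 [0.5216 0.0258 0.0475]
188 200 [0.5451 0.2075 0.037 ]
232 143 [0.6402 0.1388 0.0362]
215 240 [0.4819 0.1643 0.0213]
```

View pics/crop0.png

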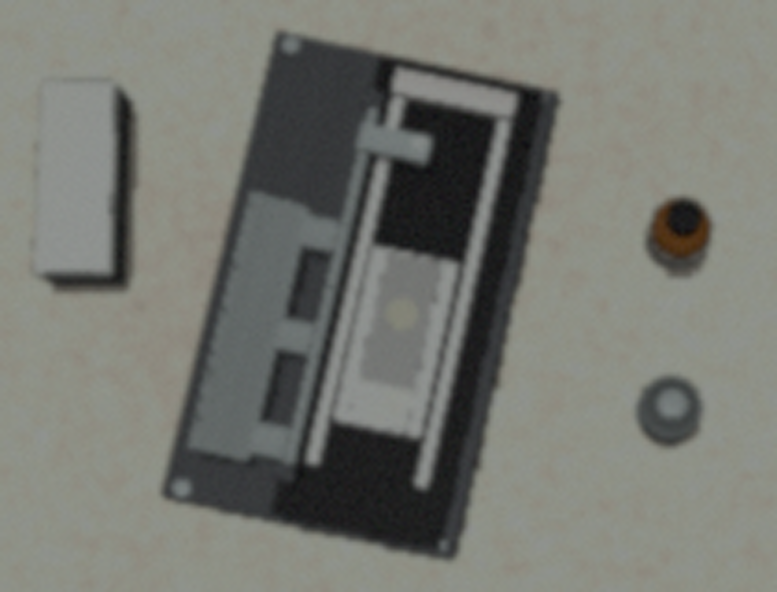

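Middle-sized carrier confirmed: it sits in the track at about (228,197), with its front edge short of the nose. Next I fit the stage pose.

```bash
cat > fit.py <<'E'
from h import *
from scipy.optimize import least_squares
def S2W(s,X):
    X=np.atleast_2d(X)/1000.;a=s[2];c,si=np.cos(a),np.sin(a)
    return np.c_[s[0]+c*X[:,0]-si*X[:,1],s[1]+si*X[:,0]+c*X[:,1],X[:,2]]
def W2S(s,W):
    a=s[2];c,si=np.cos(a),np.sin(a);d=W[...,:2]-np.array(s[:2])
    return np.stack([c*d[...,0]+si*d[...,1],-si*d[...,0]+c*d[...,1],W[...,2]],-1)*1000
E
python3 - <<'E'
from fit import *
p,d,c=load('top0')
pts=[((278,33),(92,89,12)),((557,93),(92,-45,12)),((165,495),(-128,89,12)),((455,557),(-128,-45,12)),
((314,465),(-100,24.5,26)),((423,488),(-100,-24.5,26))]
uv=np.array([q[0] for q in pts],float);uv=(uv+.5)/3.7-.5+[120,105];X=np.array([q[1] for q in pts],float)
f=lambda s:(proj(S2W(s,X),c)-uv).ravel()
r=least_squares(f,[.55,.15,-.2]);s=r.x;print(s,r.fun.round(2))
W=cloud(d,c);S=W2S(s,W)
cu=np.array([(333,422),(420,437),(372,247),(458,262)],float);cu=(cu+.5)/3.7-.5+[120,105]
K,R,t=c
for q in cu:
    ray=R.T@np.linalg.inv(K)@[*q,1];o=-R.T@t;l=(.030-o[2])/ray[2];print(W2S(s,o+l*ray).round(1))
# depth checks
for (u,v) in [(228,197),(188,200),(232,143),(215,240)]:print(S[v-1:v+2,u-1:u+2].reshape(-1,3).mean(0).round(1))
# draw
im=p[:,:,::-1].copy()
np.save('stage.npy',s)
print(arm.tips_ahead, [a for a in dir(arm) if a[0]!='_'])
# heights map along stage bins
m=np.isfinite(S[...,0])&(abs(S[...,0])<135)&(abs(S[...,1]-20)<75)
for y in range(-44,90,6):
    mm=m&(abs(S[...,1]-y)<2.5)
    print(y,[ (round(float(np.median(S[...,2][k])),0) if (k:=mm&(abs(S[...,0]-x)<6)).any() else None) for x in range(-120,95,12)])
E
```

```text
[ 0.59053029  0.13729095 -0.20112767] [-0.59 -1.01  1.06 -0.82 -0.86  0.8   0.46  1.08 -0.05 -0.14  0.02 -0.05]
[-80.3  19.9  30. ]
[-78.8 -18.7  30. ]
[-0.8 20.7 30. ]
[  0.7 -18.   30. ]
[-39.4  -1.2  29.7]
[-58.4  60.1  34.9]
[48.2 11.3 37.3]
[-111.8    4.9   20.9]
0.019 ['IKError', 'tips_ahead']
-44 [1.0, 1.0, 2.0, 0.0, 1.0, 1.0, 2.0, 2.0, 2.0, 2.0, 1.0, 1.0, 1.0, 5.0, 3.0, 4.0, 2.0, 4.0]
-38 [13.0, 12.0, 12.0, 12.0, 12.0, 13.0, 13.0, 12.0, 13.0, 11.0, 13.0, 12.0, 13.0, 13.0, 13.0, 12.0, 13.0, 12.0]
-32 [20.0, 20.0, 19.0, 20.0, 20.0, 20.0, 20.0, 20.0, 20.0, 20.0, 20.0, 20.0, 20.0, 19.0, 20.0, 20.0, 20.0, 20.0]
-26 [21.0, 20.0, 21.0, 23.0, 23.0, 22.0, 24.0, 23.0, 21.0, 22.0, 23.0, 23.0, 24.0, 23.0, 23.0, 24.0, 26.0, 21.0]
-20 [20.0, 20.0, 23.0, 25.0, 26.0, 26.0, 25.0, 25.0, 25.0, 26.0, 25.0, 25.0, 22.0, 23.0, 21.0, 22.0, 29.0, 21.0]
-14 [20.0, 20.0, 20.0, 21.0, 30.0, 30.0, 30.0, 31.0, 30.0, 30.0, 29.0, 20.0, 19.0, 20.0, 20.0, 20.0, 28.0, 21.0]
-8 [21.0, 20.0, 20.0, 20.0, 31.0, 30.0, 30.0, 31.0, 30.0, 31.0, 30.0, 20.0, 20.0, 20.0, 20.0, 20.0, 29.0, 22.0]
-2 [20.0, 19.0, 20.0, 20.0,
[... 1063 characters left out ...]
2.0, 12.0, 12.0, 13.0, 11.0]
58 [12.0, 13.0, 34.0, 33.0, 33.0, 33.0, 34.0, 33.0, 34.0, 33.0, 34.0, 33.0, 11.0, 12.0, 13.0, 12.0, 12.0, 12.0]
64 [11.0, 12.0, 36.0, 36.0, 36.0, 36.0, 36.0, 36.0, 36.0, 36.0, 36.0, 34.0, 11.0, 12.0, 11.0, 12.0, 11.0, 12.0]
70 [13.0, 13.0, 38.0, 37.0, 38.0, 38.0, 38.0, 39.0, 38.0, 39.0, 38.0, 38.0, 12.0, 12.0, 11.0, 12.0, 11.0, 12.0]
76 [12.0, 12.0, 40.0, 41.0, 40.0, 40.0, 41.0, 40.0, 40.0, 40.0, 40.0, 40.0, 12.0, 12.0, 12.0, 12.0, 12.0, 12.0]
82 [12.0, 12.0, 14.0, 15.0, 14.0, 14.0, 13.0, 12.0, 12.0, 13.0, 14.0, 12.0, 13.0, 12.0, 12.0, 11.0, 12.0, 12.0]
88 [12.0, 12.0, 12.0, 11.0, 12.0, 12.0, 11.0, 12.0, 12.0, 11.0, 12.0, 12.0, 12.0, 11.0, 11.0, 11.0, 12.0, 11.0]
```

Stage pose: origin (0.5905, 0.1373), yaw −0.201. The carrier centre is at stage x ≈ −40, and the map heights match the description. I'll approach to a hover behind the carrier.

Request:
step_arm(increments=[{"x":0.27,"y":0.25,"az":-0.1,"hand":0.56},{"x":0.27,"y":0.25,"az":-0.2,"hand":0.56},{"x":0.27,"y":0.25,"az":-0.3,"hand":0.56},{"x":0.27,"y":0.25,"az":-0.4,"hand":0.56},{"x":0.27,"y":0.25,"az":-0.477,"hand":0.56},{"x":0.27,"y":0.25,"az":-0.477,"hand":0.56},{"x":0.27,"y":0.25,"az":-0.477,"hand":0.56},{"x":0.319,"y":0.836,"az":-0.477,"hand":0.56},{"x":0.319,"y":0.836,"az":-0.477,"hand":0.56},{"x":0.319,"y":0.836,"az":-0.477,"hand":0.56},{"x":0.319,"y":0.836,"az":-0.477,"hand":0.56},{"x":0.319,"y":0.836,"az":-0.477,"hand":0.56},{"x":0.319,"y":0.836,"az":-0.477,"hand":0.56},{"x":0.319,"y":0.836,"az":-0.477,"hand":0.56},{"x":0.319,"y":0.836,"az":-0.477,"hand":0.56},{"x":0.319,"y":0.836,"az":-0.477,"hand":0.56},{"x":0.319,"y":0.836,"az":-0.477,"hand":0.56},{"x":0.319,"y":0.836,"az":-0.477,"hand":0.56},{"x":0.319,"y":0.836,"az":-0.477,"hand":0.56},{"x":0.319,"y":0.836,"az":-0.477,"hand":0.56}])

```text
validation failed for argument at $.in...
```

Request:
step_arm(increments=[{"x":0.05,"y":0.05,"z":0,"ax":0,"ay":0,"az":-0.1,"hand":0.56}])

```text
time_s: 0.2
ee_pos: [0.216, -0.6167, 0.2492]
orientation: [0.0, 0.996, 0.084, -0.001]
contact_force: [1.0, -0.1, -1.1]
finger_gap: 0.858
```

Request:
step_arm(increments=[{"x":0.23,"y":0.21,"z":0,"ax":0,"ay":0,"az":-0.1,"hand":0.56},{"x":0.23,"y":0.21,"z":0,"ax":0,"ay":0,"az":-0.2,"hand":0.56},{"x":0.23,"y":0.21,"z":0,"ax":0,"ay":0,"az":-0.3,"hand":0.56},{"x":0.23,"y":0.21,"z":0,"ax":0,"ay":0,"az":-0.377,"hand":0.56},{"x":0.23,"y":0.21,"z":0,"ax":0,"ay":0,"az":-0.377,"hand":0.56},{"x":0.23,"y":0.21,"z":0,"ax":0,"ay":0,"az":-0.377,"hand":0.56},{"x":0.284,"y":0.8,"z":0,"ax":0,"ay":0,"az":-0.377,"hand":0.56},{"x":0.284,"y":0.8,"z":0,"ax":0,"ay":0,"az":-0.377,"hand":0.56},{"x":0.284,"y":0.8,"z":0,"ax":0,"ay":0,"az":-0.377,"hand":0.56},{"x":0.284,"y":0.8,"z":0,"ax":0,"ay":0,"az":-0.377,"hand":0.56},{"x":0.284,"y":0.8,"z":0,"ax":0,"ay":0,"az":-0.377,"hand":0.56},{"x":0.284,"y":0.8,"z":0,"ax":0,"ay":0,"az":-0.377,"hand":0.56}])

```text
time_s: 1.4
ee_pos: [0.4714, -0.1115, 0.25]
orientation: [-0.0, 0.995, -0.101, -0.0]
contact_force: [1.4, 0.1, 0.0]
finger_gap: 0.56
```

```bash
python3 - <<'E'
from fit import *
s=np.load('stage.npy');st=status.read_state()
print(st['time_s'],st['qpos'].round(2),st['ee_pos'],st['orientation'],st['finger_gap'],W2S(s,st['ee_pos']))
E
```

```text
1.4 [-0.28 -0.1   2.    0.    1.25  1.49] [ 0.47137347 -0.1114636   0.2499551 ] [-6.80145929e-05  9.94923249e-01 -1.00636530e-01 -1.14651694e-04] 0.5596488240997584 [ -67.06006118 -267.5446247   249.95509623]
```

Request:
step_arm(increments=[{"x":0.03,"y":0.295,"z":0,"ax":0,"ay":0,"az":0,"hand":0.56},{"x":0.03,"y":0.295,"z":0,"ax":0,"ay":0,"az":0,"hand":0.56},{"x":0.03,"y":0.295,"z":0,"ax":0,"ay":0,"az":0,"hand":0.56},{"x":0.03,"y":0.295,"z":0,"ax":0,"ay":0,"az":0,"hand":0.56},{"x":0.03,"y":0.295,"z":0,"ax":0,"ay":0,"az":0,"hand":0.56},{"x":0.03,"y":0.295,"z":0,"ax":0,"ay":0,"az":0,"hand":0.56},{"x":0.03,"y":0.295,"z":-0.05,"ax":0,"ay":0,"az":0,"hand":0.56},{"x":0.03,"y":0.295,"z":-0.1,"ax":0,"ay":0,"az":0,"hand":0.56},{"x":0.03,"y":0.295,"z":-0.12,"ax":0,"ay":0,"az":0,"hand":0.56},{"x":0.03,"y":0.295,"z":-0.12,"ax":0,"ay":0,"az":0,"hand":0.56},{"x":0.03,"y":0.295,"z":-0.12,"ax":0,"ay":0,"az":0,"hand":0.56}])

```text
time_s: 2.5
ee_pos: [0.5019, 0.1815, 0.1303]
orientation: [0.0, 0.995, -0.1, -0.0]
contact_force: [-0.3, 0.7, -0.2]
finger_gap: 0.559
```

```bash
python3 - <<'E'
from fit import *
s=np.load('stage.npy');st=status.read_state()
print(st['time_s'],st['ee_pos'],st['orientation'],W2S(s,st['ee_pos']))
for n in('wrist','top','side'): grab(n,n+'1')
p,d,c=load('wrist1')
p,d,c=load('side1')
cv2.imwrite('pics/crops1.png',cv2.resize(p[120:320,120:400,::-1],None,fx=2.8,fy=2.8,interpolation=cv2.INTER_CUBIC))
E
```

```text
2.5 [0.50188845 0.18150529 0.13034771] [ 1.14613418e-04  9.94940977e-01 -1.00460682e-01 -3.00729182e-04] [-95.68789036  25.61469217 130.34771137]
```

View pics/wrist1.png

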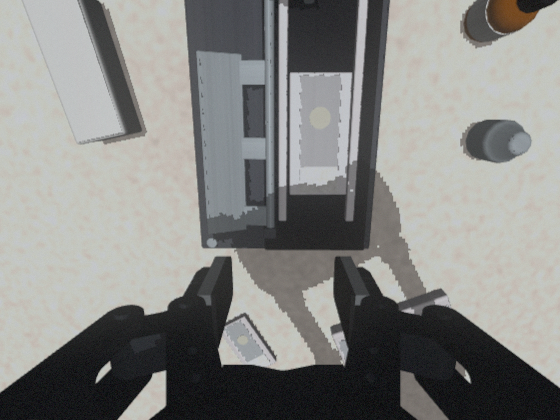

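View pics/crops1.png

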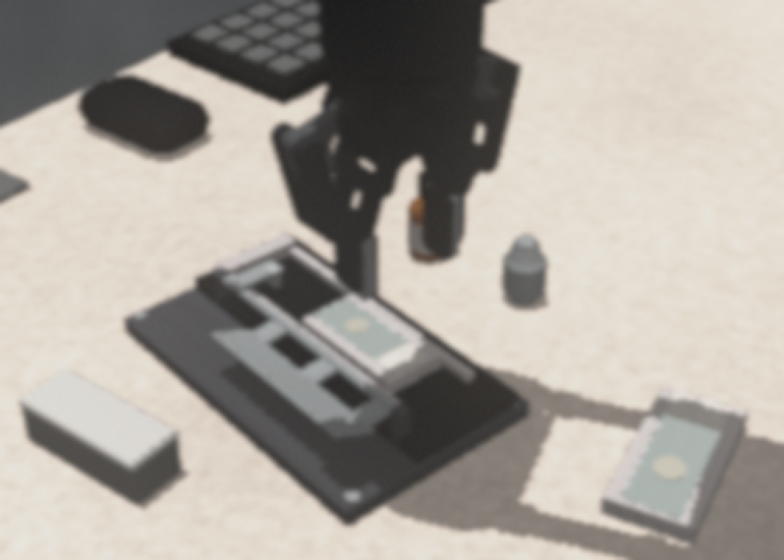

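The wrist view shows the carrier's rear edge at about (293–352,194), the bar at (197–270,52–215), and the fingertips at (215,262) and (352,262). I'll measure the stage and the tips from this same view.

```bash
python3 - <<'E'
from fit import *
s0=np.load('stage.npy')
p,d,c=load('wrist1')
W=cloud(d,c)
cv2.imwrite('pics/cw1.png',cv2.resize(p[0:290,170:420,::-1],None,fx=2.05*1.0,fy=2.05,interpolation=cv2.INTER_CUBIC))
S=W2S(s0,W)
# fingers: lowest points above z 60..: height map rows near tips
m=(S[...,0]>-125)&(S[...,0]<-60)&(S[...,2]>70)
for sgn in(1,-1):
    k=m&((S[...,1]-25.6)*sgn>0)
    q=S[k];print(len(q),q.min(0).round(1),q.max(0).round(1))
    l=q[q[:,2]<np.percentile(q[:,2],1)+6];print('low',len(l),l.min(0).round(1),l.max(0).round(1))
# rows: carrier rear edge by depth profile
k=(abs(S[...,1])<15)&(abs(S[...,2]-30)<2.5)&(S[...,0]>-110)&(S[...,0]<30)
print('car top x',np.percentile(S[k][:,0],[.5,99.5]))
k=(S[...,0]>-75)&(S[...,0]<-10)&(abs(S[...,2]-30)<2)&(abs(S[...,1])<30);print('car y',np.percentile(S[k][:,1],[.5,99.5]))
k=(S[...,0]>-100)&(S[...,0]<0)&(S[...,1]>52)&(S[...,2]>28)&(S[...,2]<48);q=S[k]
A=np.c_[q,np.ones(len(q))];co,*_=np.linalg.lstsq(np.c_[q[:,:2],np.ones(len(q))],q[:,2],rcond=None);print('bar plane',co,q[:,0].min(),q[:,1].max())
k=(S[...,0]>-110)&(S[...,0]<20)&(abs(S[...,1]-82)<4);print('plate',np.median(S[k][:,2]))
E
```

```text
23901 [-107.7   25.8  114.2] [-73.7  90.3 209.5]
low 516 [-106.2   49.6  114.2] [-83.   63.5 129.1]
23629 [-108.   -38.1  113.9] [-73.4  25.6 209.4]
low 519 [-106.2  -11.5  113.9] [-83.2   2.4 129.1]
car top x [-75.60352528   2.93669428]
car y [-17.80157892  21.80112895]
bar plane [-8.89994814e-03 -4.57673716e-02  3.86650094e+01] -99.98417708917958 173.47140987562446
plate 186.39627437616943
```

View pics/cw1.png

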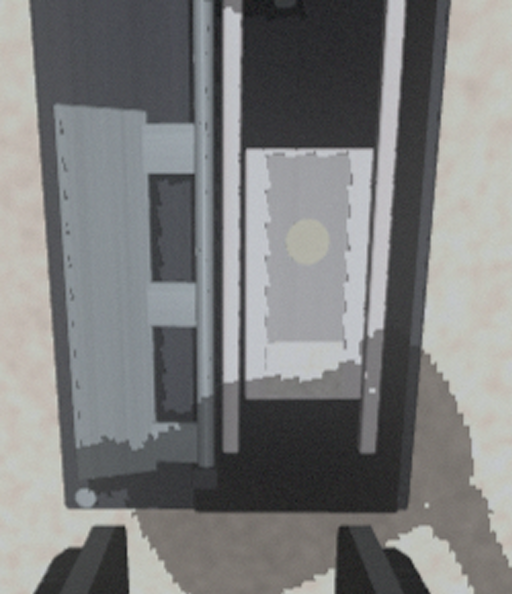

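```bash
python3 - <<'E'
from fit import *
s0=np.load('stage.npy')
p,d,c=load('wrist1')
pts=[((66,508),(-128,89,12)),((407,512),(-128,-45,12)),((231,453),(-100,24.5,26)),((368,453),(-100,-24.5,26))]
uv=np.array([q[0] for q in pts],float);uv=(uv+.5)/2.05-.5+[170,0];X=np.array([q[1] for q in pts],float)
r=least_squares(lambda s:(proj(S2W(s,X),c)-uv).ravel(),s0);s=r.x;print(s,r.fun.round(2))
K,R,t=c
for q in [(245,397),(361,399),(245,149),(373,149)]:
    q=(np.array(q)+.5)/2.05-.5+[170,0]
    ray=R.T@np.linalg.inv(K)@[*q,1];o=-R.T@t;l=(.030-o[2])/ray[2];print(W2S(s,o+l*ray).round(1),W2S(s0,o+l*ray).round(1))
for q in [(76,445+30),(54,105)]:
    q=(np.array(q)+.5)/2.05-.5+[170,0]
    ray=R.T@np.linalg.inv(K)@[*q,1];o=-R.T@t;l=(.041-o[2])/ray[2];print('bar',W2S(s,o+l*ray).round(1))
np.save('stagew.npy',s)
st=status.read_state();print(W2S(s,st['ee_pos']),st['ee_pos'])
S=W2S(s,cloud(d,c))
m=(S[...,0]>-125)&(S[...,0]<-60)&(S[...,2]>70)
for sgn in(1,-1):
    k=m&((S[...,1]-25.6)*sgn>0);q=S[k];l=q[q[:,2]<np.percentile(q[:,2],1)+6];print('low',l.min(0).round(1),l.max(0).round(1))
E
```

```text
[ 0.59391064  0.13728448 -0.21263941] [-0.99  0.18  1.   -0.08 -0.1  -0.32  0.08  0.37]
[-78.8  19.8  30. ] [-75.3  21.4  30. ]
[-79.1 -19.9  30. ] [-76.  -18.3  30. ]
[-0.2 21.1 30. ] [ 3.3 21.8 30. ]
[  0.2 -18.5  30. ] [  3.3 -17.8  30. ]
bar [-103.8   76.5   41. ]
bar [ 9.7 76.7 41. ]
[-97.55838702  24.59067898 132.70970382] [0.50373917 0.18191009 0.1327097 ]
low [-110.1   47.8  114.2] [-86.9  61.7 129.1]
low [-109.5  -13.2  113.9] [-86.5   0.6 129.2]
```

The wrist fit puts the rear edge at stage x −79 and the fingertips at z ≈ 114 mm. Next: shift over the bar and descend to just above it.

Request:
step_arm(increments=[{"x":0.0045,"y":0.006,"z":-0.035,"ax":0,"ay":0,"az":0,"hand":0.56},{"x":0.0045,"y":0.006,"z":-0.068,"ax":0,"ay":0,"az":0,"hand":0.56},{"x":0.0045,"y":0.006,"z":-0.068,"ax":0,"ay":0,"az":0,"hand":0.56},{"x":0.0045,"y":0.006,"z":-0.068,"ax":0,"ay":0,"az":0,"hand":0.56}])

```text
time_s: 3.05
ee_pos: [0.5069, 0.1875, 0.0633]
orientation: [-0.0, 0.995, -0.101, 0.0]
contact_force: [1.3, 0.7, 0.3]
finger_gap: 0.56
```

```bash
python3 - <<'E'
from fit import *
s=np.load('stagew.npy');st=status.read_state()
print(st['time_s'],st['ee_pos'],st['orientation'],W2S(s,st['ee_pos']),st['contact_force'])
p,d,c=grab('wrist','wrist2')
S=W2S(s,cloud(d,c))
m=(S[...,0]>-125)&(S[...,0]<-60)&(S[...,2]>42)&(S[...,2]<75)
for sgn in(1,-1):
    k=m&((S[...,1]-30)*sgn>0);q=S[k];l=q[q[:,2]<np.percentile(q[:,2],1)+6];print('low',l.min(0).round(1),l.max(0).round(1))
E
```

```text
3.05 [0.50685503 0.18754524 0.06334659] [-9.32224777e-05  9.94935013e-01 -1.00519932e-01  2.35241704e-04] [-95.70194632  30.75648313  63.34658529] [1.29571018 0.72901133 0.29497642]
low [-101.9   55.    42. ] [-60.2  75.7  48.2]
low [-105.6   -4.3   46.9] [-82.9   7.5  54.3]
```

View pics/wrist2.png

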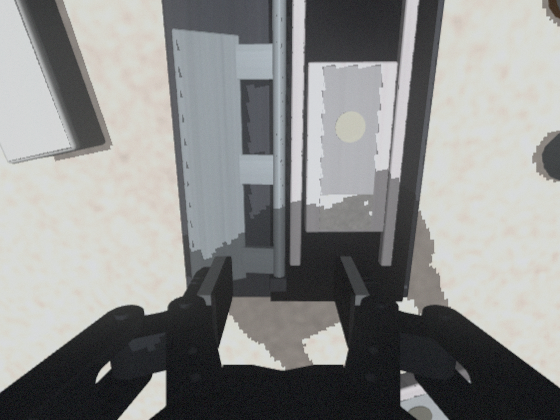

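Finger A is over the bar and finger B is in the track about 4 mm behind the carrier. Pressing down in stages.

Request:
step_arm(increments=[{"x":-0.001,"y":0,"z":-0.006,"ax":0,"ay":0,"az":0,"hand":0.56},{"x":-0.001,"y":0,"z":-0.012,"ax":0,"ay":0,"az":0,"hand":0.56},{"x":-0.001,"y":0,"z":-0.012,"ax":0,"ay":0,"az":0,"hand":0.56}])

```text
time_s: 3.4
ee_pos: [0.506, 0.1876, 0.0507]
orientation: [-0.0, 0.995, -0.1, 0.001]
contact_force: [0.8, -0.6, 1.6]
finger_gap: 0.56
```

Request:
step_arm(increments=[{"x":0,"y":0,"z":-0.006,"ax":0,"ay":0,"az":0,"hand":0.56},{"x":0,"y":0,"z":-0.0095,"ax":0,"ay":0,"az":0,"hand":0.56},{"x":0,"y":0,"z":-0.0095,"ax":0,"ay":0,"az":0,"hand":0.56},{"x":0,"y":0,"z":-0.0095,"ax":0,"ay":0,"az":0,"hand":0.56}])

```text
time_s: 3.8
ee_pos: [0.5061, 0.1872, 0.0413]
orientation: [0.0, 0.995, -0.1, 0.001]
contact_force: [-0.2, -2.9, 6.0]
finger_gap: 0.559
```

```bash
python3 - <<'E'
from fit import *
s=np.load('stagew.npy');st=status.read_state()
print(st['time_s'],st['ee_pos'],W2S(s,st['ee_pos']),st['contact_force'])
p,d,c=grab('wrist','wrist3')
S=W2S(s,cloud(d,c))
k=(abs(S[...,0]+40)<30)&(S[...,1]>55)&(S[...,1]<73)&(S[...,2]>15)&(S[...,2]<50);q=S[k]
co,*_=np.linalg.lstsq(np.c_[q[:,:2],np.ones(len(q))],q[:,2],rcond=None);print('bar slope',co,np.median(q[:,2]))
m=(S[...,0]>-125)&(S[...,0]<-70)&(S[...,1]<15)&(S[...,1]>-15);q=S[m&(S[...,2]<60)&(S[...,2]>21.5)]
print(np.percentile(q,[1,99],axis=0).round(1))
E
```

```text
3.8 [0.50613343 0.18718649 0.04125451] [-96.33158394  30.2535249   41.2545051 ] [-0.24730403 -2.88465094  5.96393015]
bar slope [5.21486195e-04 4.59744988e-02 2.26296421e+01] 25.557511719323365
[[-105.4  -14.5   26. ]
 [ -70.2   14.4   59.4]]
```

View pics/wrist3.png

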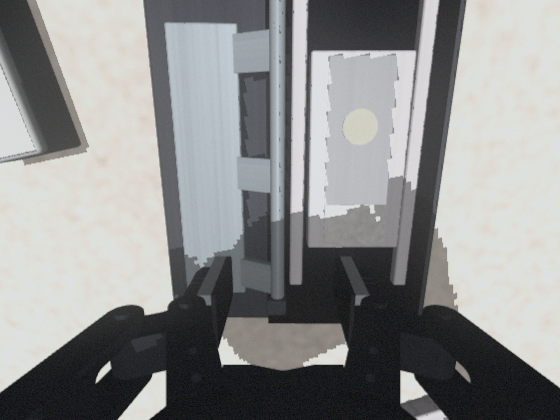

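Bar slope is about 0.05, so the clip is at about 0.35 rad, with 6 N on the tool. I'll lower 1.5 mm more and push along the track.

Request:
step_arm(increments=[{"x":0,"y":0,"z":-0.0015,"ax":0,"ay":0,"az":0,"hand":0.56},{"x":0,"y":0,"z":-0.0015,"ax":0,"ay":0,"az":0,"hand":0.56},{"x":0.0029,"y":-0.0006,"z":-0.0015,"ax":0,"ay":0,"az":0,"hand":0.56},{"x":0.0059,"y":-0.0012,"z":-0.0015,"ax":0,"ay":0,"az":0,"hand":0.56},{"x":0.0088,"y":-0.0018,"z":-0.0015,"ax":0,"ay":0,"az":0,"hand":0.56},{"x":0.0118,"y":-0.0024,"z":-0.0015,"ax":0,"ay":0,"az":0,"hand":0.56},{"x":0.0157,"y":-0.0033,"z":-0.0015,"ax":0,"ay":0,"az":0,"hand":0.56},{"x":0.0196,"y":-0.0041,"z":-0.0015,"ax":0,"ay":0,"az":0,"hand":0.56},{"x":0.0235,"y":-0.0049,"z":-0.0015,"ax":0,"ay":0,"az":0,"hand":0.56},{"x":0.0235,"y":-0.0049,"z":-0.0015,"ax":0,"ay":0,"az":0,"hand":0.56}])

```text
time_s: 4.85
ee_pos: [0.5279, 0.183, 0.0392]
orientation: [-0.0, 0.995, -0.1, -0.001]
contact_force: [-3.4, 1.1, 7.4]
finger_gap: 0.557
```

```bash
cat > look.py <<'E'
from fit import *
import sys
n=sys.argv[1]
s=np.load('stagew.npy');st=status.read_state()
print(st['time_s'],st['ee_pos'],W2S(s,st['ee_pos']),st['contact_force'])
p,d,c=grab('wrist',n)
S=W2S(s,cloud(d,c))
k=(S[...,0]>W2S(s,st['ee_pos'])[0]+25)&(S[...,0]<5)&(S[...,1]>55)&(S[...,1]<73)&(S[...,2]>15)&(S[...,2]<50);q=S[k]
co,*_=np.linalg.lstsq(np.c_[q[:,:2],np.ones(len(q))],q[:,2],rcond=None);print('bar slope',co,np.median(q[:,2]))
k=(abs(S[...,1])<15)&(abs(S[...,2]-30)<2.5)&(S[...,0]>-110)&(S[...,0]<90);print('car top x',np.percentile(S[k][:,0],[.5,99.5]))
E
python3 look.py wrist4
```

```text
4.85 [0.52793807 0.18296434 0.03924593] [-74.12699985  30.72814     39.24592966] [-3.35836441  1.07378183  7.43766654]
bar slope [ 5.18095089e-04 -3.83620027e-02  2.55314491e+01] 23.06891685487689
car top x [-66.91427891  17.68232546]
```

View pics/wrist4.png

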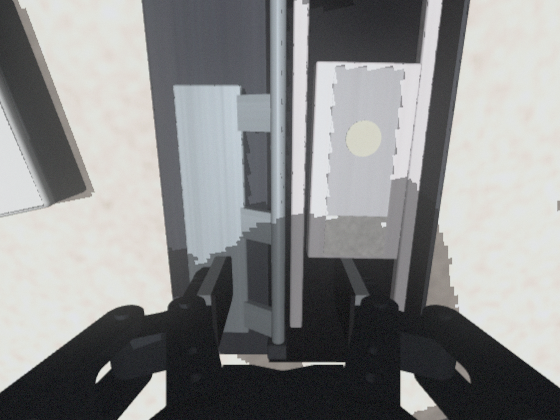

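Clip is about 0.43 and finger B is touching the carrier's rear edge at (352,260). Continuing the push.

Request:
step_arm(increments=[{"x":0.0039,"y":-0.0008,"z":0,"ax":0,"ay":0,"az":0,"hand":0.56},{"x":0.0078,"y":-0.0016,"z":0,"ax":0,"ay":0,"az":0,"hand":0.56},{"x":0.0118,"y":-0.0024,"z":0,"ax":0,"ay":0,"az":0,"hand":0.56},{"x":0.0157,"y":-0.0033,"z":0,"ax":0,"ay":0,"az":0,"hand":0.56},{"x":0.0196,"y":-0.0041,"z":0,"ax":0,"ay":0,"az":0,"hand":0.56},{"x":0.0235,"y":-0.0049,"z":0,"ax":0,"ay":0,"az":0,"hand":0.56},{"x":0.0274,"y":-0.0057,"z":0,"ax":0,"ay":0,"az":0,"hand":0.56},{"x":0.0313,"y":-0.0065,"z":0,"ax":0,"ay":0,"az":0,"hand":0.56},{"x":0.0352,"y":-0.0073,"z":0,"ax":0,"ay":0,"az":0,"hand":0.56},{"x":0.0382,"y":-0.0079,"z":0,"ax":0,"ay":0,"az":0,"hand":0.56},{"x":0.0382,"y":-0.0079,"z":0,"ax":0,"ay":0,"az":0,"hand":0.56}])

```text
time_s: 6.0
ee_pos: [0.5661, 0.1751, 0.0393]
orientation: [-0.0, 0.995, -0.101, -0.001]
contact_force: [-4.3, 1.1, 7.4]
finger_gap: 0.558
```

```bash
python3 look.py wrist5
```

```text
6.0 [0.56614684 0.17510956 0.03925737] [-35.12111887  31.11387285  39.25737188] [-4.26663161  1.11930817  7.41713311]
bar slope [ 1.28295703e-03 -3.72272727e-02  2.53651861e+01] 22.95098055291015
car top x [-27.15840412  76.91921102]
```

View pics/wrist5.png

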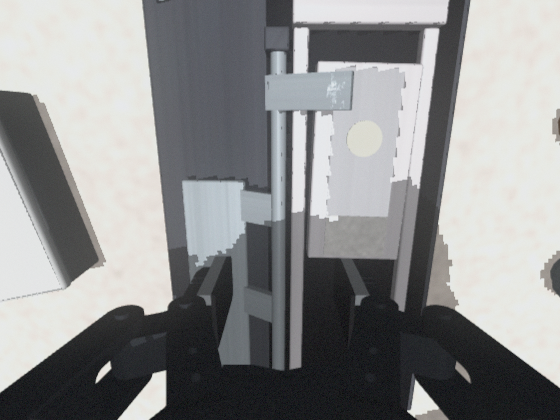

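The carrier is under the open nose, with about 13 mm left to the stop face (row ~28 against the front edge at row 63).

Request:
step_arm(increments=[{"x":0.0029,"y":-0.0006,"z":0,"ax":0,"ay":0,"az":0,"hand":0.56},{"x":0.0059,"y":-0.0012,"z":0,"ax":0,"ay":0,"az":0,"hand":0.56},{"x":0.0088,"y":-0.0018,"z":0,"ax":0,"ay":0,"az":0,"hand":0.56},{"x":0.0103,"y":-0.0021,"z":0,"ax":0,"ay":0,"az":0,"hand":0.56},{"x":0.0103,"y":-0.0021,"z":0,"ax":0,"ay":0,"az":0,"hand":0.56}])

```text
time_s: 6.55
ee_pos: [0.5761, 0.1731, 0.0392]
orientation: [-0.0, 0.995, -0.1, -0.001]
contact_force: [-3.4, 2.4, 7.4]
finger_gap: 0.561
```

Request:
step_arm(increments=[{"x":0.001,"y":-0.0002,"z":0,"ax":0,"ay":0,"az":0,"hand":0.56},{"x":0.001,"y":-0.0002,"z":0,"ax":0,"ay":0,"az":0,"hand":0.56}])

```text
time_s: 6.75
ee_pos: [0.5769, 0.1729, 0.0392]
orientation: [-0.0, 0.995, -0.1, -0.002]
contact_force: [-4.4, 1.8, 6.8]
finger_gap: 0.562
```

```bash
python3 look.py wrist6
```

```text
6.75 [0.57687167 0.17291952 0.03918902] [-24.17564868  31.23652763  39.18902056] [-4.42111136  1.80493474  6.80917721]
bar slope [-1.76643310e-03 -4.78593882e-02  2.58837800e+01] 22.792844515944765
car top x [-16.19638498  80.91717642]
```

View pics/wrist6.png

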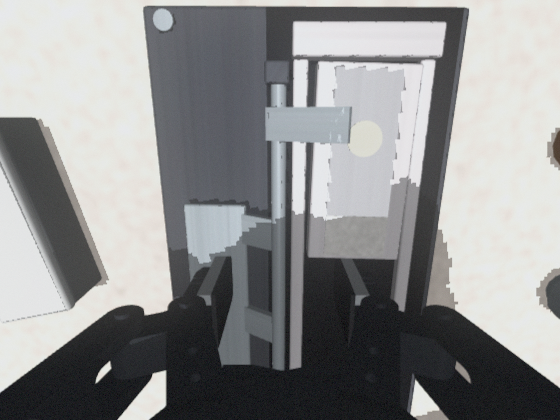

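A thin dark line remains at rows 58–62, so about 2 mm is left. Slow push, watching for the force rise.

Request:
step_arm(increments=[{"x":0.001,"y":-0.0002,"z":0,"ax":0,"ay":0,"az":0,"hand":0.56},{"x":0.0015,"y":-0.0003,"z":0,"ax":0,"ay":0,"az":0,"hand":0.56},{"x":0.0015,"y":-0.0003,"z":0,"ax":0,"ay":0,"az":0,"hand":0.56}])

```text
time_s: 7.1
ee_pos: [0.5781, 0.1727, 0.0391]
orientation: [-0.0, 0.995, -0.1, -0.002]
contact_force: [-5.7, 1.6, 7.7]
finger_gap: 0.561
```

Request:
step_arm(increments=[{"x":0.001,"y":-0.0002,"z":0,"ax":0,"ay":0,"az":0,"hand":0.56},{"x":0.001,"y":-0.0002,"z":0,"ax":0,"ay":0,"az":0,"hand":0.56}])

```text
time_s: 7.3
ee_pos: [0.5783, 0.1725, 0.039]
orientation: [0.0, 0.995, -0.101, -0.003]
contact_force: [-8.4, 2.0, 9.4]
finger_gap: 0.562
```

Request:
step_arm(increments=[{"x":0.001,"y":-0.0002,"z":0,"ax":0,"ay":0,"az":0,"hand":0.56},{"x":0.001,"y":-0.0002,"z":0,"ax":0,"ay":0,"az":0,"hand":0.56}])

```text
time_s: 7.5
ee_pos: [0.5784, 0.1725, 0.0389]
orientation: [0.0, 0.995, -0.101, -0.004]
contact_force: [-8.6, 2.8, 11.0]
finger_gap: 0.56
```

```bash
python3 look.py wrist7; python3 - <<'E'
from h import *
p,_,_=load('wrist7');cv2.imwrite('pics/c7.png',cv2.resize(p[0:280,250:460,::-1],None,fx=2.1,fy=2.1,interpolation=cv2.INTER_CUBIC))
E
```

```text
7.5 [0.57838545 0.17246836 0.03890285] [-22.60075237  31.11499614  38.90285433] [-8.61090874  2.84474299 10.96956083]
bar slope [ 0.06196791 -0.05076416 25.47304958] 22.476941552278596
car top x [-14.69666113  80.98434594]
```

View pics/c7.png

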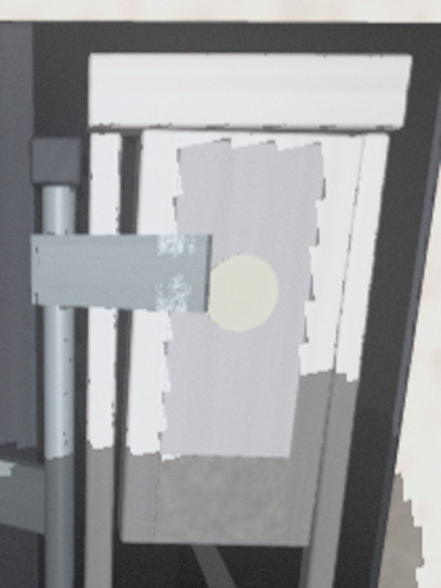

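Home: the gap is closed, the TCP has stalled and the push force has risen. I'll back off, then raise to let the clip close.

Request:
step_arm(increments=[{"x":-0.004,"y":0.0008,"z":0,"ax":0,"ay":0,"az":0,"hand":0.56},{"x":-0.008,"y":0.0016,"z":0,"ax":0,"ay":0,"az":0,"hand":0.56},{"x":-0.01,"y":0.002,"z":0,"ax":0,"ay":0,"az":0,"hand":0.56},{"x":-0.01,"y":0.002,"z":0.003,"ax":0,"ay":0,"az":0,"hand":0.56},{"x":-0.01,"y":0.002,"z":0.006,"ax":0,"ay":0,"az":0,"hand":0.56},{"x":-0.01,"y":0.002,"z":0.009,"ax":0,"ay":0,"az":0,"hand":0.56},{"x":-0.01,"y":0.002,"z":0.012,"ax":0,"ay":0,"az":0,"hand":0.56},{"x":-0.01,"y":0.002,"z":0.02,"ax":0,"ay":0,"az":0,"hand":0.56},{"x":-0.01,"y":0.002,"z":0.04,"ax":0,"ay":0,"az":0,"hand":0.56},{"x":-0.01,"y":0.002,"z":0.08,"ax":0,"ay":0,"az":0,"hand":0.56},{"x":-0.01,"y":0.002,"z":0.1,"ax":0,"ay":0,"az":0,"hand":0.56},{"x":-0.01,"y":0.002,"z":0.1,"ax":0,"ay":0,"az":0,"hand":0.56}])

```text
time_s: 8.75
ee_pos: [0.5744, 0.1744, 0.1436]
orientation: [-0.001, 0.995, -0.1, 0.003]
contact_force: [1.0, 0.0, 1.2]
finger_gap: 0.562
```

```bash
python3 - <<'E'
from fit import *
s=np.load('stagew.npy');st=status.read_state();print(st['time_s'],st['ee_pos'],st['contact_force'])
p,d,c=grab('wrist','wrist8');S=W2S(s,cloud(d,c))
k=(S[...,0]>-50)&(S[...,0]<5)&(S[...,1]>58)&(S[...,1]<72)&(S[...,2]>15)&(S[...,2]<50);q=S[k]
co,*_=np.linalg.lstsq(np.c_[q[:,:2],np.ones(len(q))],q[:,2],rcond=None);print('bar slope',co,'clip',.4-np.arctan(co[1]))
k=(abs(S[...,1]+5)<8)&(abs(S[...,2]-30)<2)&(S[...,0]>-60)&(S[...,0]<60);print(np.percentile(S[k],[.5,99.5],axis=0))
p2,_,_=grab('side','side8');cv2.imwrite('pics/cs8.png',cv2.resize(p2[180:320,140:340,::-1],None,fx=3.5,fy=3.5,interpolation=cv2.INTER_CUBIC))
E
```

```text
8.75 [0.574403   0.17438197 0.14359969] [1.03405683 0.02544178 1.16803741]
bar slope [-4.87065818e-04  2.08030783e-01  1.68884316e+01] clip 0.19489459333770195
[[-10.69024557 -12.95824177  28.75501832]
 [ 59.93799648   2.93904255  31.93644067]]
```

View pics/wrist8.png

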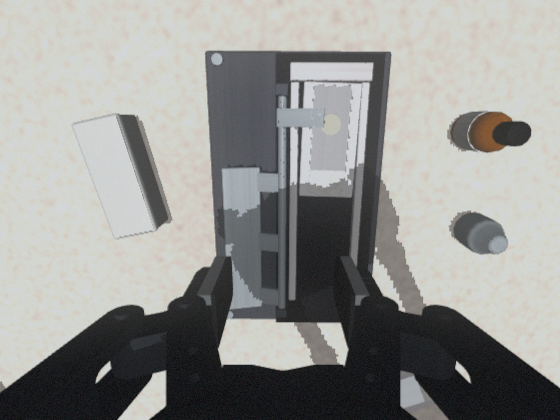

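View pics/cs8.png

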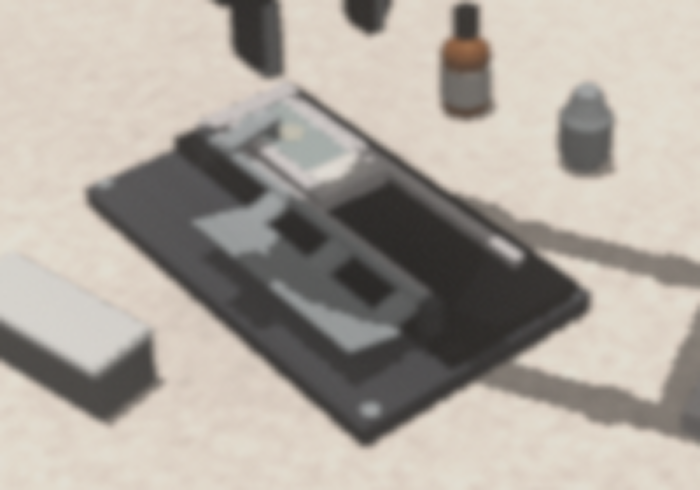

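The carrier is home: its rear edge reads −10.7 against −10 and its front edge meets the stop at row ~83. The clip is closed on it (about 0.2 rad), the bystanders stand where they were, and the gripper is clear. Handing in.

```bash
python3 -c "
from plant import workorder
print(workorder.close_job())"
```

```text
the job is handed in; nothing more can be done
None
```

I pressed the clip bar down with one fingertip and pushed the middle-sized carrier under the nose with the other, until it reached the end stop. Then I backed off about 10 mm, let the clip close on the carrier and moved clear. I handed the job in at about 9 s of the 38 s allowed, and no verdict is reported.

**Push:** The bar slope put the clip at about 0.43–0.45 rad while I pushed, against 0.22 needed. At the stop, the TCP stalled and the horizontal push force rose from about 4 to 9 N.

**Last checks, after release:**
- **Carrier:** The rear edge was at stage x ≈ −10.7 (nominal −10), and the top was at z ≈ 30, flat.
- **Clip:** It read about 0.195 rad (expected about 0.21, allowed 0.15 to 0.26). I had no way to measure how hard the nose presses on the carrier.
- **Gripper:** It was about 100 mm up and touching nothing. The residual force reading was about the same as in free air.
- **Bystanders:** They looked unmoved in the pictures.

**What disagreed:** The top-camera and wrist-camera fits of the stage differed by about 3.4 mm in position and 0.011 rad in yaw. I took the carrier position from the wrist fit, pushed at a yaw between the two, and used the force rise to confirm home.

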